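Fit a grape crusher's roller bearing and hold the grease gun on its nipple

TASK

Pick up the loose flange bearing and lower it, without dropping it, over the two bare studs of the crusher's end plate until its flange rests flush on the plate; either way round will do, and the nuts come later. Then take the push-type grease gun by its barrel, press its coupler squarely onto the tilted grease nipple of that bearing until it snaps on, and push on along the nipple's axis until the gun's spring pump is well past half of its stroke. Finish holding it like that: gun gripped, coupler on the nipple, spring still pushed in; do not let go, and leave the other things on the bench alone.

Things in the scene. Friction and masses are not known exactly. Their poses are not given: they have to be found in the camera images.
- endplate: Steel end plate of the crusher's rollers, 160 (x) x 310 (y) x 10 mm, lying fixed on two wooden battens, top 30 mm above the bench. Origin under its centre, at bench height. The +y half has two bare studs with a 44 mm shaft hole between; the -y half already carries an identical bearing held by nuts (centre 75 mm from the origin, 46 mm high), to be left alone.
- seat (a point): Point on the end plate's top surface midway between the two bare studs (75 mm from the origin along the plate's +y); axes of the end plate, z up. The bearing's origin belongs here.
- stud_left (a point): Tip centre of the bare stud farther along the plate's +y. Each stud has diameter 12 mm, stands 24 mm above the plate and has a chamfered tip (last 3.5 mm); the two stand 99 mm apart along the plate's y.
- stud_right (a point): Tip centre of the other bare stud.
- bearing: Loose grey flange bearing, 0.4 to 0.8 kg, flange down. Origin: centre of the flange's underside; z up. Oval flange 131 (y) x 70 (x) x 13 mm; through holes diameter 14 mm at y = +49.5 and -49.5 mm. Boss to 27 mm height; on it a round steel collar, diameter 38 mm, from 27 to 46 mm: grip this, along y (the nipple is at +x). Fits either way round, with about 1 mm play on the studs.
- nipple: Brass grease nipple fixed on the loose bearing. Origin at its foot, 26 mm along the bearing's +x and 23 mm above the flange's underside; z is the nipple's axis, out along the bearing's +x and upwards, 30 degrees above level. 22 mm long: hexagon 12 mm across to 6 mm, neck diameter 4.8 mm to 15 mm, then the head, diameter 8.4 mm, with a rounded tip.
- nipple_tip (a point): Tip of that nipple's head; axes of the nipple.
- gun: Push-type grease gun, 0.4 to 0.6 kg, lying on two hexagonal caps (38 mm across flats; x = -46 to -33 and 55 to 70 mm). Axis along its own x, 19 mm above the underside; coupler at the -x end. Origin on the underside. Bare aluminium barrel, diameter 32 mm, x = -33 to 55 mm: grip here. In front a nozzle tube, diameter 11 mm, and the coupler, diameter 22 mm, x = -86 to -120 mm with the spring out.
- coupler_seat (a point): Point on the gun's axis in the coupler, 15 mm behind its mouth (gun x = -105 mm, z = 19 mm, spring out), where the nipple's tip rests once snapped on; x axis along the gun's axis, mouth towards barrel. The mouth is a cone, diameter 17 mm narrowing to 10 mm; four sprung jaws 6 mm in snap behind the nipple's head at about 7 N.
- coupler (a joint): How far nozzle and coupler are pushed into the barrel, m: 0 = spring out, 0.020 = end of the stroke. The spring needs 12 N before it moves, 15 N at 10 mm and 18 N at 20 mm.
- wrench: Bystander: ring spanner, 200 mm long, 8 mm thick, flat on the bench; origin at mid length.
- nut_dish: Bystander: shallow round steel dish, diameter 100 mm, 22 mm high, holding two nuts and two washers; origin under its centre.
- grease_tin: Bystander: upright tin, diameter 80 mm, 65 mm high; origin under its centre.
- bung: Bystander: black rubber bung, diameter 52 mm, 40 mm high; origin under its centre.
- wine_bottle: Bystander: upright green wine bottle, diameter 76 mm, 300 mm high; origin under its centre.
- brush: Bystander: wooden-handled flat brush lying down, 200 mm long; origin at mid length, underside.
- screwdriver: Bystander: wooden-handled screwdriver lying down, 200 mm long; origin at mid length, underside.
Mind the look-alikes: they are no part of the job. Of the things like the gun, leave any that is blue or orange; of the rest the larger one is meant.

How it is judged:
On the way, in this order (a step that is already met when the one before it is completed fails the run):
1. the loose bearing rests flush on the end plate, over both studs (horizontal distance between bearing and seat below 0.004 m and z of bearing in the frame of seat between -0.002 and 0.002 m and angle between bearing's own z axis and vertical below 0.03 rad and angle between the y axis of bearing and the y axis of endplate, either way round below 0.06 rad), for 0.3 s.
2. the coupler has snapped squarely onto the bearing's nipple (all of step 1 and distance between coupler_seat and nipple_tip below 0.003 m and angle between the x axis of coupler_seat and the z axis of nipple, either way round below 0.14 rad), for 0.2 s.
At the end, for the whole second after the job is handed in: Bearing flush over both studs (2 mm in height, 4 mm sideways, 0.03 rad tilt, 0.06 rad turn); nipple tip within 3 mm of the coupler's seat, axes within 0.14 rad; gun in the fingers, over 60 mm up, pump still at over 10 of 20 mm, pushing with over 8 N; robot off the bearing, gun off the plate (all of step 2 and value of joint coupler above 0.01 m and velocity of joint coupler between -0.02 and 0.02 m/s and contact force between the fingers and gun above 2 N and contact force between each of the arm, the fingers and bearing below 0.5 N and contact force between gun and bearing above 8 N and contact force between gun and endplate below 0.5 N and height (world z) of gun above 0.06 m); the arm keeps its last pose, push and grip.
It fails at once if the bearing is dropped or thrown (linear speed of bearing above 0.35 m/s and contact force between the fingers and bearing below 0.3 N).
It fails at once if a bystander is pushed about or knocked over (distance of any of wrench, nut_dish, grease_tin, bung, wine_bottle, brush, screwdriver from where it was at the start of the episode above 0.03 m).
It also fails if it takes over 61 s, if anything falls off the work surface, if the arm or the gripper's body presses on something with over 40 N, if the wrist force passes 120 N, or if a joint passes its speed limit or range.

ROBOT

A 7-joint arm with a two-finger parallel gripper is mounted at the origin on the work surface. World frame = base frame: x ahead of the robot, y to its left, z up, the work surface at z = 0. Lengths are in m, angles in rad, forces in N, time in s.
With the tool pointing down it reaches from about 0.4 to 0.85 m from the base axis. Payload 6.9 kg.
Tool frame: the origin (TCP) lies at the very end of the fingers, on their centre line; the grasp point (between the pads) lies 19 mm behind it; z points along the fingers, y is the direction in which the jaws open and shut (so a half turn about z gives the same grasp; the last joint's range is limited). The gripper opens to 85 mm and grips with 20 to 120 N. Pads are 22 mm wide; open, the fingers measure 114 mm over their backs; the gripper's body (76 mm by 85 mm) begins 54 mm behind the grasp point. The pads swing forward as they close: fully open they stand 13 mm farther back than shut.
Start: joints at [1.304, 0.507, -0.238, 1.5, 0.126, 1.149, -0.155], TCP at [0.228, -0.582, 0.207] pointing down, gripper open.
Joint ranges: [-3.08, 3.08], [-0.24, 2.05], [-1.43, 1.35], [0, 2.5], [-1.52, 4.66], [0.17, 1.96], [-2.89, 2.89]. Speed limits (rad/s): [2.39, 2.39, 3.14, 3.14, 3.14, 3.14, 3.14].

INTERFACE

Orientations are given as a unit quaternion [w, x, y, z].
In Python, from workcell import manip gives the robot as it stands.
- The arm moves only by the tool drive_tool, never from a script. Its argument "increments" is a list of rows, each a list of 3 entries, a list of its own where there are three numbers: the shift along the world's x, y, z in mm, then the turn about the world's z in degrees, then the closure, from 0 (fully open) to 1 (shut). A call has 1 to 8 rows; each row is the pose to reach, as a shift and turn from the pose commanded when the call began; what a row does not reach only later rows make up. A row lasts 1/12 s, in which the tool goes at most 41.7 mm and 7.16 degrees, less where a joint would pass 70% of its speed; a pose out of reach is approached as far as the arm can. A call with a gripper value outside its range is refused whole. The fingers move at their own pace and stop on an object; "squeeze" is the grip in N (left out, the last holds). Time passes only in rows, so rows that repeat a pose let the fingers close. It gives the time, the measured TCP pose, the force and the opening at its end, in the units of the state.
- manip.state(): the state, without advancing time (a new reading comes with each control period).
- manip.capture(name): name is "scene" or "top" or "wrist"; returns the picture (400x640x3 uint8, red, green, blue); there is no depth.
- manip.camera_model(name): a dict with "fx", "fy", "cx", "cy" (pixels), "world_to_cam" (4x4, takes a point from world to camera coordinates). Camera axes: x right, y up, looking along -z (the intrinsics and any distortion apply to the point x, -y, -z); pixel columns grow to the right and rows downward; lengths in m; the calibration is good to about 2 mm. A picture is of the moment at which its call begins: read the wrist's pose just before it. camera_model takes no time and is no camera call; for the wrist camera it gives the pose at the moment of the call.
- manip.finish_job(): hands the job in, once; it reports no verdict.
The state is a dict: "t": time; "joints": joint angles; "dq": joint speeds; "tau": joint torques, N m; "ee_pos": TCP position; "eef_rot": TCP orientation; "ft_force": force on the tool from outside, world axes, zero at the start; "ft_torque": the same for the moment, N m; "opening": finger opening in m.
Only numpy, scipy, OpenCV 4.12 (cv2) and the standard library are available. Lean on these libraries where they do the work, as an engineer would, in place of code of your own. Each camera call takes 0.05 s, during which the arm holds its last target. There are 200 camera calls.

## Working session

There is one attempt and no reset: what is moved stays moved. The work goes in short steps, Python scripts to look and compute and a tool call to move; the robot and the scene stay as the last step left them, time stands still between calls to the robot, and variables do not carry over. Pictures are saved under pics/ and viewed, about 8 in all and at most 12, crops included, and the job is handed in when it is done.

Besides the shell and the picture viewer there is one more tool, called after "Request:" as name([rows], argument=value, ...), one row to a line, values as JSON. drive_tool: Moves the arm, as the interface text tells. Its arguments: {"type":"object","properties":{"increments":{"type":"array"},"squeeze":{"type":"number"}},"required":["increments"]}

```bash
mkdir -p pics; ls
cat > h.py <<'E'
import numpy as np, cv2
from workcell import manip
def grab(n,f):
    m=manip.camera_model(n); im=manip.capture(n); cv2.imwrite(f'pics/{f}.png',im[:,:,::-1]); np.savez(f'pics/{f}.npz',im=im,**{k:v for k,v in m.items() if not isinstance(v,str)}); return im,m
def ray(m,u,v):
    d=np.array([(u-m['cx'])/m['fx'],-(v-m['cy'])/m['fy'],-1.]); T=np.linalg.inv(np.array(m['world_to_cam'])); return T[:3,3],T[:3,:3]@d
def onz(m,u,v,z):
    o,d=ray(m,u,v); return o+d*(z-o[2])/d[2]
def tri(a,b):
    # list of (m,u,v): least-squares meeting point
    A=np.zeros((3,3));B=np.zeros(3)
    for m,u,v in (a,b):
        o,d=ray(m,u,v); d=d/np.linalg.norm(d);P=np.eye(3)-np.outer(d,d);A+=P;B+=P@o
    p=np.linalg.solve(A,B)
    return p,[float(np.linalg.norm((np.eye(3)-np.outer(d/np.linalg.norm(d),d/np.linalg.norm(d)))@(p-o))*1e3) for o,d in (ray(*a),ray(*b))]
def load(f): return dict(np.load(f'pics/{f}.npz'))
def proj(m,p):
    c=np.array(m['world_to_cam'])@np.r_[p,1]; return m['cx']+m['fx']*c[0]/-c[2], m['cy']-m['fy']*c[1]/-c[2]
E
python3 - <<'E'
from h import *
a,ma=grab('scene','s0'); b,mb=grab('top','t0')
print(manip.state()); 
for m in (ma,mb): print({k:(v if k!='world_to_cam' else np.linalg.inv(np.array(v)).round(3).tolist()) for k,v in m.items()})
cv2.imwrite('pics/v1.png',cv2.resize(b,(800,500),interpolation=cv2.INTER_CUBIC)[:,:,::-1])
cv2.imwrite('pics/v2.png',cv2.resize(a,(800,500),interpolation=cv2.INTER_CUBIC)[:,:,::-1])
E
```

```text
pics
{'t': 0.1, 'joints': array([ 1.30350923,  0.50828497, -0.23753182,  1.50101513,  0.12567459,
        1.14890105, -0.15477455]), 'dq': array([ 0.00053546, -0.00178995, -0.00092589, -0.00155206, -0.00155947,
        0.00090932, -0.0005116 ]), 'tau': array([-3.66663342e-03, -6.21832466e+01, -2.19407044e+00, -2.50205827e+01,
        1.26130992e-02,  7.76112283e-03, -3.25089024e-05]), 'ee_pos': array([ 0.22739668, -0.58164608,  0.20610338]), 'eef_rot': array([-7.97618041e-04,  9.82676317e-01,  1.85328350e-01, -1.50984205e-04]), 'ft_force': array([0.09779854, 0.01353964, 0.44841266]), 'ft_torque': array([-0.04636712, -0.02800315,  0.04450132]), 'opening': 0.0853570140327792}
{'fx': 485.91495475493593, 'fy': 485.91495475493593, 'cx': 322.118141214334, 'cy': 194.03361334152964, 'world_to_cam': [[-0.638, -0.581, 0.506, 1.268], [0.77, -0.489, 0.41, 0.65], [0.009, 0.651, 0.759, 1.243], [0.0, 0.0, 0.0, 1.0]]}
{'fx': 440.39726180737625, 'fy': 440.39726180737625, 'cx': 325.5158704460588, 'cy': 199.35394814349027, 'world_to_cam': [[-0.01, 0.997, -0.073, 0.405], [-1.0, -0.01, 0.005, 0.014], [0.004, 0.073, 0.997, 1.409], [0.0, 0.0, 0.0, 1.0]]}
```

View pics/v1.png

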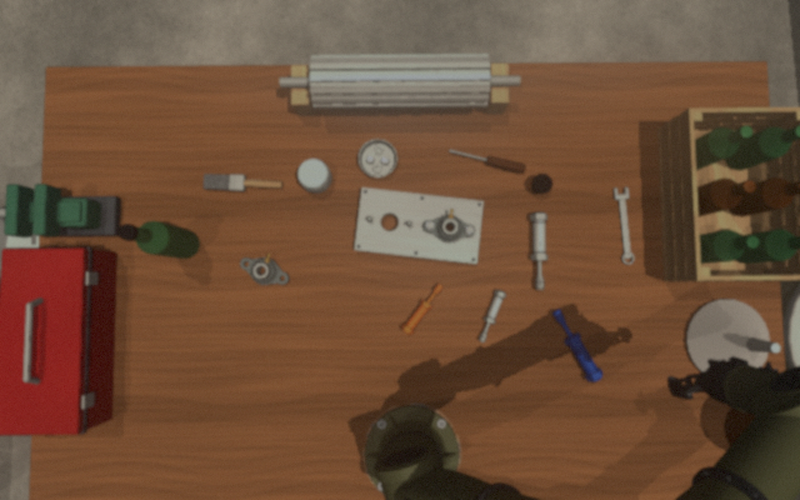

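View pics/v2.png

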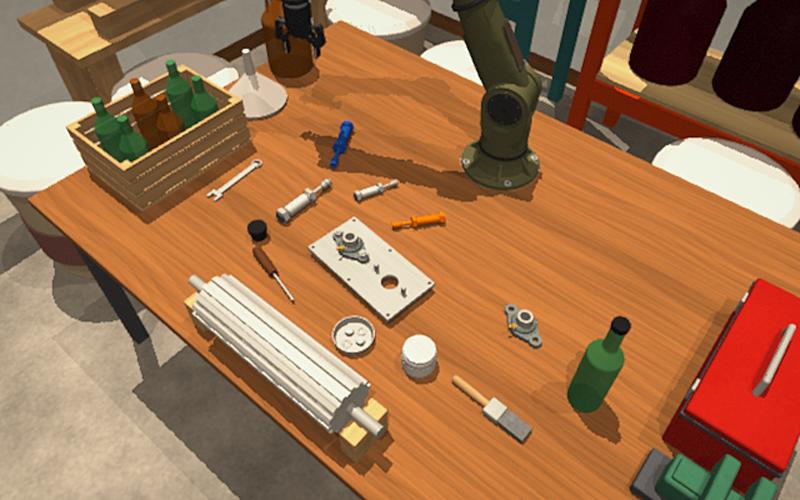

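Run:
```python
from h import *
t=load('t0');s=load('s0')
P={'b':(262,271,525,319),'hole':(390,222,390,283),'holeA':(370,219,403,292),'holeB':(409,224,377,267),'inst':(450,227,350,241),'gunrear':(539,217,287,213),'guncoup':(538,283,324,186),'dish':(378,158,353,335),'tin':(313,175,419,350)}
for k,(u,v,a,b) in P.items():
    p,e=tri((t,u/1.25,v/1.25),(s,a/1.25,b/1.25)); print(k,p.round(3),np.round(e,1),onz(t,u/1.25,v/1.25,0.03).round(3))
m=manip.camera_model('wrist'); print(m['fx'],m['cx'],m['cy'],np.linalg.inv(np.array(m['world_to_cam'])).round(3).tolist())
```

```text
b [0.456 0.371 0.028] [0.1 0.1] [0.456 0.37  0.03 ]
hole [0.577 0.05  0.019] [0.7 0.7] [0.576 0.049 0.03 ]
holeA [0.584 0.099 0.032] [0.2 0.2] [0.584 0.1   0.03 ]
holeB [0.569 0.002 0.037] [0.2 0.2] [0.57  0.002 0.03 ]
inst [ 0.559 -0.1    0.053] [0.2 0.2] [ 0.562 -0.102  0.03 ]
gunrear [ 0.582 -0.323  0.026] [5.5 5.5] [ 0.585 -0.327  0.03 ]
guncoup [ 0.421 -0.329  0.004] [3.7 3.7] [ 0.418 -0.32   0.03 ]
dish [0.744 0.079 0.012] [0.1 0.1] [0.74  0.079 0.03 ]
tin [0.694 0.239 0.051] [1.5 1.5] [0.697 0.244 0.03 ]
289.8424259088962 321.9655969133449 197.79304158666844 [[0.364, 0.882, 0.3, 0.304], [-0.931, 0.345, 0.116, -0.553], [-0.001, -0.321, 0.947, 0.373], [0.0, 0.0, 0.0, 1.0]]
```

Request:
drive_tool([
  [[250,250,60],-21,0],
  [[250,250,60],-21,0],
  [[250,250,60],-21,0],
  [[250,250,60],-21,0],
  [[250,250,60],-21,0],
  [[250,250,60],-21,0],
  [[250,250,60],-21,0],
  [[250,250,60],-21,0],
])

```text
t: 0.77
ee_pos: [0.4609, -0.3479, 0.2628]
eef_rot: [-0.0, 1.0, 0.003, -0.0]
ft_force: [0.6, -1.3, -0.0]
opening: 0.0854
```

Run:
```python
from h import *
grab('wrist','w_gun')
```

Request:
drive_tool([
  [[80,350,0],0,0],
  [[80,350,0],0,0],
  [[80,350,0],0,0],
  [[80,350,0],0,0],
  [[80,350,0],0,0],
  [[80,350,0],0,0],
  [[80,350,0],0,0],
  [[80,350,0],0,0],
])

```text
t: 1.48
ee_pos: [0.5341, -0.023, 0.2625]
eef_rot: [0.0, 1.0, 0.003, -0.0]
ft_force: [-0.1, -0.3, 0.1]
opening: 0.0854
```

Run:
```python
from h import *
print(manip.state()['ee_pos'],manip.state()['dq'].round(2)); grab('wrist','w_pl')
print(manip.state()['ee_pos'])
```

```text
[ 0.53408022 -0.02304827  0.26251336] [-0.83  0.14 -0.17 -0.19  0.1   0.07 -1.  ]
[ 0.53553488 -0.0118667   0.26271745]
```

Request:
drive_tool([
  [[-110,360,-40],-21,0],
  [[-110,360,-40],-21,0],
  [[-110,360,-40],-21,0],
  [[-110,360,-40],-21,0],
  [[-110,360,-40],-21,0],
  [[-110,360,-40],-21,0],
  [[-110,360,-40],-21,0],
  [[-110,360,-40],-21,0],
])

```text
t: 2.2
ee_pos: [0.4393, 0.2847, 0.228]
eef_rot: [0.0, 0.984, -0.179, -0.0]
ft_force: [1.0, -0.0, 0.4]
opening: 0.0849
```

Run:
```python
from h import *
print(manip.state()['ee_pos'],manip.state()['dq'].round(2)); grab('wrist','w_b')
print(manip.state()['ee_pos'])
a=np.vstack([np.hstack([load('w_gun')['im'],load('w_pl')['im']]),np.hstack([load('w_b')['im'],load('w_b')['im']])])
cv2.imwrite('pics/v3.png',cv2.resize(a,(800,500),interpolation=cv2.INTER_AREA)[:,:,::-1])
```

```text
[0.43929786 0.28473155 0.22802472] [-0.87  0.25 -0.13 -0.21  0.15 -0.02 -1.04]
[0.43461962 0.29454686 0.22753374]
```

View pics/v3.png

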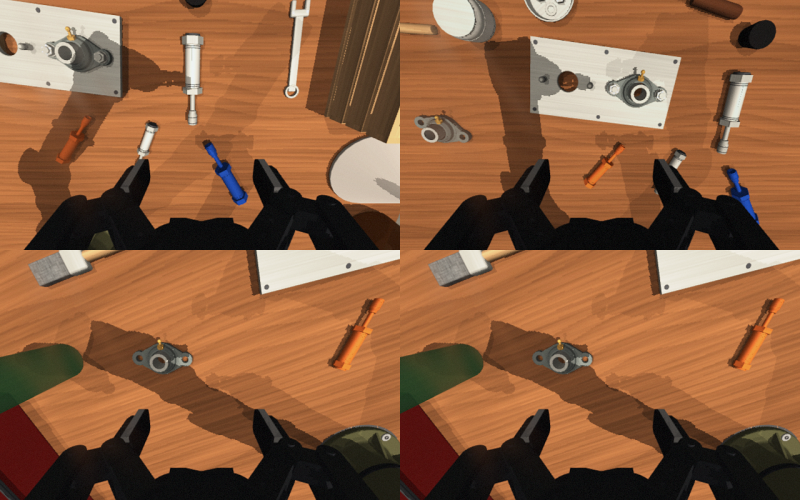

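Request:
drive_tool([
  [[-20,60,-60],0,0],
  [[-20,60,-60],0,0],
  [[-20,60,-60],0,0],
  [[-20,60,-60],0,0],
])

```text
t: 2.58
ee_pos: [0.4181, 0.3442, 0.1663]
eef_rot: [0.001, 0.984, -0.177, -0.002]
ft_force: [0.2, -1.2, 0.2]
opening: 0.0853
```

Run:
```python
from h import *
print(manip.state()['ee_pos']); im,_=grab('wrist','w_b2')
a=load('w_b')['im'][120:230,180:340]; a=cv2.resize(a,(640,440),interpolation=cv2.INTER_CUBIC)
b=cv2.resize(im,(640,400))
cv2.imwrite('pics/v4.png',cv2.resize(np.vstack([im[50:300,100:500].repeat(2,0).repeat(2,1)]),(800,500))[:,:,::-1])
```

```text
[0.41807601 0.34421213 0.16629303]
```

View pics/v4.png

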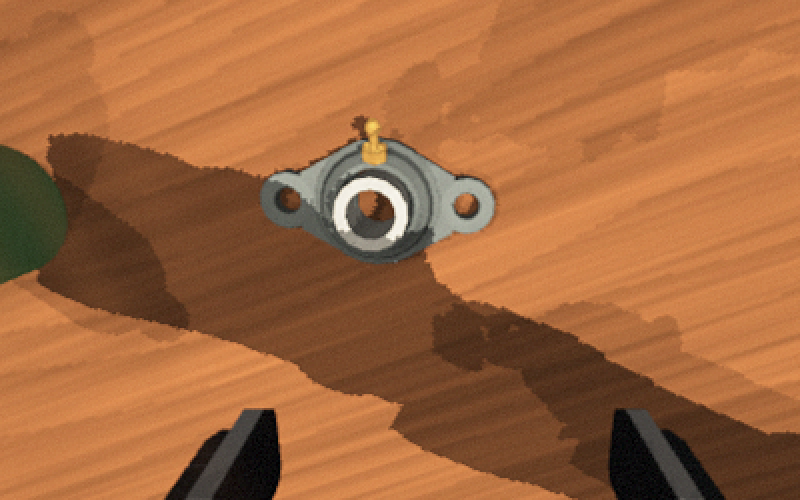

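Run:
```python
from h import *
m=load('w_b2'); w=load('w_b')
c=onz(m,285,157,.046); h1=onz(m,244,150,.013); h2=onz(m,333.5,152.5,.013)
print('collar',c.round(4),'holes',h1.round(4),h2.round(4),'mid',((h1+h2)/2).round(4),np.linalg.norm(h1-h2), 'yaw y',np.degrees(np.arctan2(*(h1-h2)[[1,0]])))
for p in (c,h1,h2): print(np.round(proj(w,p),1))
im=w['im'];u,v=map(int,proj(w,c));cr=im[v-30:v+30,u-45:u+45]
hsv=cv2.cvtColor(cr,cv2.COLOR_RGB2HSV); g=(hsv[...,1]<75).astype(np.uint8)
n,l,st,ce=cv2.connectedComponentsWithStats(g); k=1+st[1:,4].argmax(); print('w_b grey',st[k]+[u-45,v-30,0,0,0])
im=m['im'];cr=im[100:200,210:370];g=(cv2.cvtColor(cr,cv2.COLOR_RGB2HSV)[...,1]<75).astype(np.uint8)
n,l,st2,ce=cv2.connectedComponentsWithStats(g); k2=1+st2[1:,4].argmax(); print('w_b2 grey',st2[k2]+[210,100,0,0,0])
# flange end tips -> tri via left/right ends
def ends(f,x0,y0,cr):
    g=(cv2.cvtColor(cr,cv2.COLOR_RGB2HSV)[...,1]<75).astype(np.uint8);n,l,s,_=cv2.connectedComponentsWithStats(g);k=1+s[1:,4].argmax();ys,xs=np.where(l==k)
    return [(x0+xs[xs<=xs.min()+1].mean(),y0+ys[xs<=xs.min()+1].mean()),(x0+xs[xs>=xs.max()-1].mean(),y0+ys[xs>=xs.max()-1].mean())]
e1=ends(w,u-45,v-30,w['im'][v-30:v+30,u-45:u+45]); e2=ends(m,210,100,cr)
for a,b in zip(e1,e2): print('tip',tri((w,*a),(m,*b)))
st=manip.state(); print(st['ee_pos'],st['eef_rot'])
# plate
p=load('w_pl')
for k,(x,y) in {'hole':(569,82),'sL':(544,79),'sR':(589,87)}.items():
    u,v=(x-400)*1.6,y*1.6; print(k,onz(p,u,v,.03).round(4),onz(p,u,v,.054).round(4))
```

```text
collar [0.4565 0.3676 0.046 ] holes [0.475 0.413 0.013] [0.4379 0.3214 0.013 ] mid [0.4564 0.3672 0.013 ] 0.09891235546037401 yaw y 67.94867659099562
[253.9 180.6]
[223.  173.2]
[296.1 174.9]
w_b grey [ 212  150   86   49 2656]
w_b2 grey [ 230  119  117   63 4128]
tip (array([0.48170183, 0.42697149, 0.00946472]), [0.31861570715939647, 0.3186157071594491])
tip (array([0.44802289, 0.31006944, 0.07262293]), [2.849417911077865, 2.8494179110779245])
[0.41974708 0.34310418 0.16761838] [ 9.55456623e-04  9.83964754e-01 -1.78359237e-01 -6.58071868e-04]
hole [0.5752 0.0457 0.03  ] [0.5777 0.0415 0.054 ]
sL [0.5812 0.0991 0.03  ] [0.5833 0.0917 0.054 ]
sR [0.5648 0.0026 0.03  ] [0.5678 0.001  0.054 ]
```

Request:
drive_tool([
  [[37,20,-70],-1.5,0],
  [[37,20,-70],-1.5,0],
  [[37,20,-70],-1.5,0],
  [[37,20,-70],-1.5,0],
])

```text
t: 2.97
ee_pos: [0.4582, 0.3613, 0.097]
eef_rot: [0.002, 0.981, -0.193, -0.001]
ft_force: [-0.6, 0.2, 0.4]
opening: 0.0853
```

Request:
drive_tool([
  [[0,0,0],0,0],
])

```text
t: 3.05
ee_pos: [0.458, 0.3626, 0.0996]
eef_rot: [-0.0, 0.981, -0.193, 0.0]
ft_force: [-0.5, 1.5, 0.9]
opening: 0.0857
```

Request:
drive_tool([
  [[-1.5,5,-40],0,0],
  [[-1.5,5,-65],0,0],
  [[-1.5,5,-75],0,0],
  [[-1.5,5,-75],0,0],
  [[-1.5,5,-75],0,0],
])

```text
t: 3.47
ee_pos: [0.4563, 0.3688, 0.0253]
eef_rot: [-0.001, 0.981, -0.192, 0.001]
ft_force: [-1.0, 0.4, 0.4]
opening: 0.0853
```

Request:
drive_tool([
  [[0,0,0],0,0.35],
  [[0,0,0],0,0.7],
  [[0,0,0],0,1],
  [[0,0,0],0,1],
  [[0,0,0],0,1],
  [[0,0,0],0,1],
  [[0,0,0],0,1],
], squeeze=80)

```text
t: 4.05
ee_pos: [0.4556, 0.3686, 0.0234]
eef_rot: [0.0, 0.981, -0.192, 0.0]
ft_force: [0.4, -0.1, 0.5]
opening: 0.0007
```

Run:
```python
from h import *
im,_=grab('wrist','w_b3'); s,_=grab('scene','s3')
a=cv2.resize(im,(640,400)); b=cv2.resize(s[170:330,340:596],(640,400))
cv2.imwrite('pics/v5.png',cv2.resize(np.hstack([a,b]),(800,250))[:,:,::-1])
```

```text
(no output)
```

View pics/v5.png

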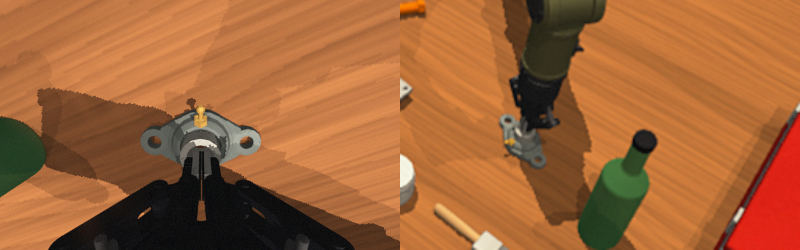

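Run:
```python
from h import *
m=load('w_b3'); print(manip.state()['ee_pos'])
h1=onz(m,242,225,.013);h2=onz(m,396,225,.013); print(h1,h2,np.linalg.norm(h1-h2),(h1+h2)/2,np.degrees(np.arctan2(*(h1-h2)[[1,0]])))
t=np.array(manip.state()['ee_pos']); print('tcp px',proj(m,t),'grasp',proj(m,t+[0,0,.019]))
print(np.linalg.inv(m['world_to_cam']).round(3))
cv2.imwrite('pics/v6.png',cv2.resize(m['im'][140:400,170:490],(800,650)[:2])[:600,:,::-1])
```

```text
[0.4555842  0.36860761 0.02333466]
[0.4783036  0.41577722 0.013     ] [0.43949035 0.32047554 0.013     ] 0.10290227472474693 [0.45889698 0.36812638 0.013     ] 67.84053974280336
tcp px (np.float64(320.13002930314633), np.float64(236.31157029952675)) grasp (np.float64(319.9413411861744), np.float64(251.05761360038218))
[[-0.377  0.877  0.298  0.532]
 [-0.926 -0.357 -0.121  0.336]
 [ 0.    -0.321  0.947  0.191]
 [ 0.     0.     0.     1.   ]]
```

View pics/v6.png

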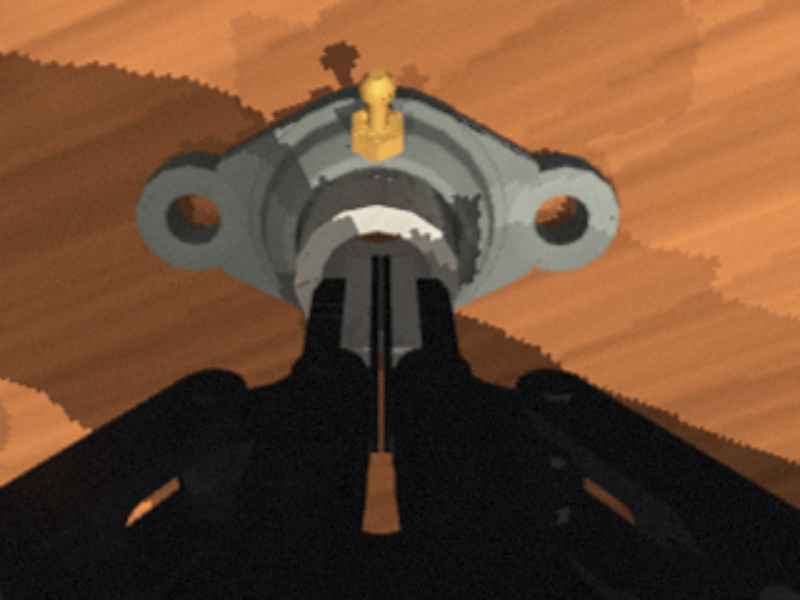

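Request:
drive_tool([
  [[0,0,3],0,0],
  [[0,0,3],0,0],
  [[0,0,3],0,0],
  [[0,0,3],0,0],
  [[1,-1,-8],0,0],
  [[1,-1,-17],0,0],
  [[1,-1,-17],0,0],
  [[1,-1,-17],0,0],
])

```text
t: 4.82
ee_pos: [0.4559, 0.367, 0.0052]
eef_rot: [0.001, 0.981, -0.192, -0.001]
ft_force: [-0.1, 1.1, -0.0]
opening: 0.0855
```

Request:
drive_tool([
  [[0,0,0],0,0.35],
  [[0,0,0],0,0.6],
  [[0,0,0],0,1],
  [[0,0,0],0,1],
  [[0,0,0],0,1],
  [[0,0,0],0,1],
], squeeze=60)

```text
t: 5.32
ee_pos: [0.4572, 0.3684, 0.0073]
eef_rot: [-0.001, 0.981, -0.192, 0.001]
ft_force: [-0.2, -0.5, 5.4]
opening: 0.0353
```

Request:
drive_tool([
  [[0,0,0],0,0],
  [[0,0,0],0,0],
  [[0,0,0],0,0],
  [[0,0,-6],0,0],
  [[0,0,-6],0,0],
])

```text
t: 5.73
ee_pos: [0.4562, 0.3671, -0.0007]
eef_rot: [0.001, 0.981, -0.192, -0.0]
ft_force: [-0.2, -0.7, 0.1]
opening: 0.0856
```

Request:
drive_tool([
  [[0,0,0],0,0.35],
  [[0,0,0],0,0.6],
  [[0,0,0],0,1],
  [[0,0,0],0,1],
  [[0,0,0],0,1],
  [[0,0,0],0,1],
])

```text
t: 6.23
ee_pos: [0.4573, 0.3683, 0.0018]
eef_rot: [-0.001, 0.981, -0.192, 0.001]
ft_force: [-1.4, -0.3, 9.0]
opening: 0.0361
```

Run:
```python
from h import *
im,_=grab('wrist','w_b4'); print(manip.state()['ft_force'],manip.state()['opening'],manip.state()['ee_pos'])
cv2.imwrite('pics/v7.png',cv2.resize(im[140:400,170:490],(640,520))[:,:,::-1])
```

```text
[-0.73967004 -0.93807473  9.83440592] 0.036401009038591704 [0.45732637 0.36824792 0.00176906]
```

View pics/v7.png

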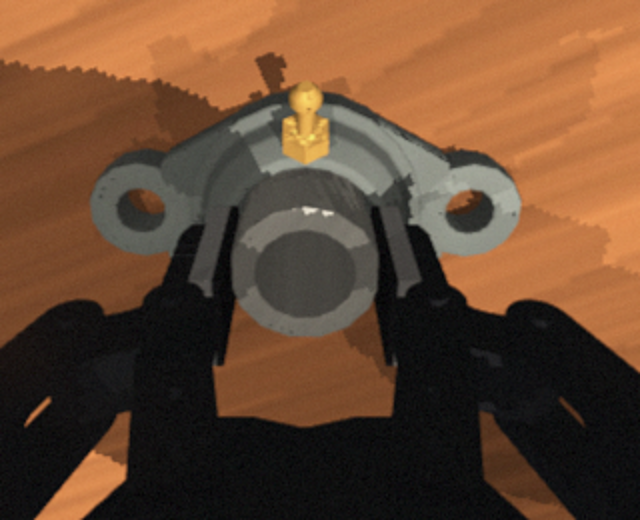

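Request:
drive_tool([
  [[0,0,8],0,1],
  [[0,0,25],0,1],
  [[0,0,55],0,1],
  [[0,-10,90],0,1],
  [[0,-35,125],2,1],
  [[0,-70,150],5,1],
  [[0,-110,150],9,1],
  [[0,-150,150],13,1],
], squeeze=100)

```text
t: 6.95
ee_pos: [0.4564, 0.2165, 0.1517]
eef_rot: [-0.0, 0.997, -0.077, 0.001]
ft_force: [0.7, -1.1, -9.4]
opening: 0.0351
```

Request:
drive_tool([
  [[0,-40,0],0,1],
  [[0,-80,0],0,1],
  [[0,-115,0],0,1],
  [[0,-145,0],0,1],
  [[0,-163,0],0,1],
  [[0,-170,0],0,1],
  [[0,-170,0],0,1],
])

```text
t: 7.53
ee_pos: [0.4556, 0.0452, 0.1499]
eef_rot: [0.001, 0.997, -0.082, -0.001]
ft_force: [-0.6, 0.5, -7.3]
opening: 0.035
```

Run:
```python
from h import *
im,_=grab('wrist','w_s'); print(manip.state()['ft_force'],manip.state()['opening'],manip.state()['ee_pos'],manip.state()['eef_rot'])
a=load('w_pl')['im'][40:240,180:460]
cv2.imwrite('pics/v8.png',np.vstack([cv2.resize(im[0:250,60:560],(600,300)),cv2.resize(a,(420,300),interpolation=cv2.INTER_CUBIC) if 0 else cv2.resize(load('w_pl')['im'][50:200,190:490],(600,300),interpolation=cv2.INTER_CUBIC)])[:,:,::-1])
```

```text
[ 0.22212998  1.06942383 -7.29833416] 0.03517369869588795 [0.45594893 0.04723531 0.15005052] [ 8.90488788e-06  9.96755196e-01 -8.04897824e-02 -6.88505361e-04]
```

View pics/v8.png

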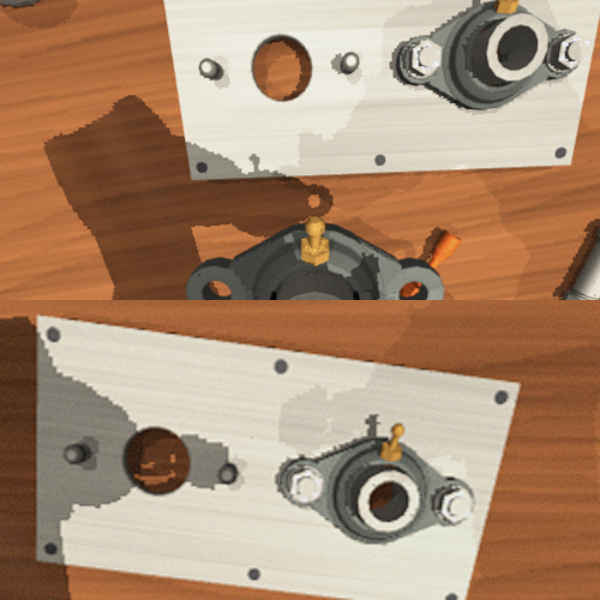

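```bash
cat > pl.py <<'E'
from h import *
S=lambda x,y:(60+x/1.2,y/1.2); P=lambda x,y:(190+x/2,50+(y-300)/2)
s=load('w_s');p=load('w_pl')
def yaw(a,b): d=a-b; return round(float(np.degrees(np.arctan2(d[1],d[0]))),2),round(float(np.linalg.norm(d[:2])),4)
print('yaw s',yaw(onz(s,*S(202,167),.03),onz(s,*S(560,153),.03)),'p',yaw(onz(p,*P(53,334),.03),onz(p,*P(501,398),.03)),yaw(onz(p,*P(51,549),.03),onz(p,*P(452,598),.03)))
c=[onz(p,*P(*q),.03) for q in ((53,334),(501,398),(51,549),(452,598))]; cen=sum(c)/4; print('plate centre p',cen)
def hole(m,u,v,r):
    u,v=int(u),int(v);cr=m['im'][v-r:v+r,u-r:u+r];h=cv2.cvtColor(cr,cv2.COLOR_RGB2HSV)
    g=((h[...,1]>70)).astype(np.uint8); g=cv2.morphologyEx(g,cv2.MORPH_OPEN,np.ones((3,3)))
    cs,_=cv2.findContours(g,cv2.RETR_EXTERNAL,cv2.CHAIN_APPROX_NONE); k=max(cs,key=cv2.contourArea); e=cv2.fitEllipse(cv2.convexHull(k)); 
    return (e[0][0]+u-r,e[0][1]+v-r),e[1]
for n,m,q in (('s',s,S(281,68)),('p',p,P(156,461))):
    c,ax=hole(m,*q,32); w=onz(m,*c,.03); d=-(np.array(m['world_to_cam'])@np.r_[w,1])[2]; print(n,'hole px',np.round(c,1),'axes mm',np.round(np.array(ax)/m['fx']*d*1e3,1),'world',w.round(4))
sl=tri((s,*S(207,66)),(p,*P(72,453)));sr=tri((s,*S(352,60)),(p,*P(229,472))); print(sl,sr,(sl[0]+sr[0])/2,yaw(sl[0],sr[0]))
print('sl/sr at .054 from s',onz(s,*S(207,66),.054),onz(s,*S(352,60),.054),yaw(onz(s,*S(207,66),.054),onz(s,*S(352,60),.054)))
# bearing holes yaw in hand
E
python3 pl.py
```

```text
yaw s (82.82, 0.2897) p (82.77, 0.2904) (83.06, 0.2903)
plate centre p [ 0.56649167 -0.02599853  0.03      ]
s hole px [294.8  57.3] axes mm [43.4 47.1] world [0.5758 0.0487 0.03  ]
p hole px [268.6 129.8] axes mm [41.5 45.1] world [0.577 0.048 0.03 ]
(array([0.58292367, 0.09792571, 0.0516676 ]), [0.08211063911265125, 0.08211063911264029]) (array([ 0.5709978, -0.0015502,  0.0476868]), [0.2631256685802008, 0.2631256685799864]) [0.57696074 0.04818775 0.0496772 ] (83.16, 0.1002)
sl/sr at .054 from s [0.58249627 0.09725491 0.054     ] [ 0.57005002 -0.00099687  0.054     ] (82.78, 0.099)
```

Run:
```python
from h import *
m=load('w_b4'); h1=onz(m,241,244,.013);h2=onz(m,404,245.5,.013); t=np.array([.4573,.3683])
c=((h1+h2)/2)[:2]; a=np.radians(-22.26); R=np.array([[np.cos(a),np.sin(a)],[-np.sin(a),np.cos(a)]])
print(c,np.linalg.norm(h1-h2),np.degrees(np.arctan2(*(h1-h2)[[1,0]])),'tool-frame off',R@(c-t))
s=load('w_s'); cv2.imwrite('pics/v9.png',cv2.resize(s['im'][170:330,180:460],(800,457),interpolation=cv2.INTER_CUBIC)[:,:,::-1])
```

```text
[0.45669622 0.36684091] 0.09795724049819446 67.30594007142622 tool-frame off [-6.06749916e-06 -1.57907384e-03]
```

View pics/v9.png

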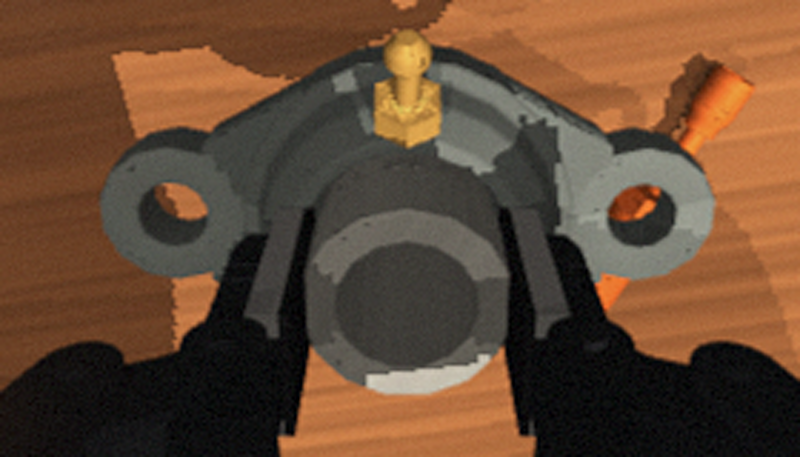

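Request:
drive_tool([
  [[20,1,0],1,1],
  [[50,1,-5],2,1],
  [[85,1,-20],2,1],
  [[110,1,-45],2,1],
  [[120,1,-65],2,1],
  [[120,1,-75],2,1],
  [[120,1,-78],2,1],
  [[120,1,-78],2,1],
])

```text
t: 8.25
ee_pos: [0.5747, 0.0501, 0.0713]
eef_rot: [-0.0, 0.998, -0.061, -0.002]
ft_force: [-0.3, -0.1, -7.0]
opening: 0.035
```

Request:
drive_tool([
  [[0,0,0],0,1],
  [[0,0,0],0,1],
])

```text
t: 8.42
ee_pos: [0.5768, 0.0492, 0.0738]
eef_rot: [-0.0, 0.998, -0.062, 0.001]
ft_force: [-1.0, -0.5, -7.6]
opening: 0.0347
```

Run:
```python
from h import *
im,m=grab('wrist','w_s2'); st=manip.state(); print(st['ft_force'],st['ee_pos'],2*np.degrees(np.arctan2(st['eef_rot'][2],st['eef_rot'][1]))+90)
cv2.imwrite('pics/v10.png',cv2.resize(im[150:330,180:460],(800,514),interpolation=cv2.INTER_CUBIC)[:,:,::-1])
a=np.radians(82.8);y=np.array([np.cos(a),np.sin(a),0]);c=np.array([.5763,.0482,.054])
for q in (c+.0495*y,c-.0495*y): u,v=proj(m,q); print('tip in v10',(u-180)/.35,(v-150)/.35)
```

```text
[ 0.26282415  1.128921   -7.68036776] [0.57688993 0.04900192 0.07384567] 82.88070078697893
tip in v10 204.1239198089373 210.50012055095556
tip in v10 606.8683952770808 211.10378682068642
```

View pics/v10.png

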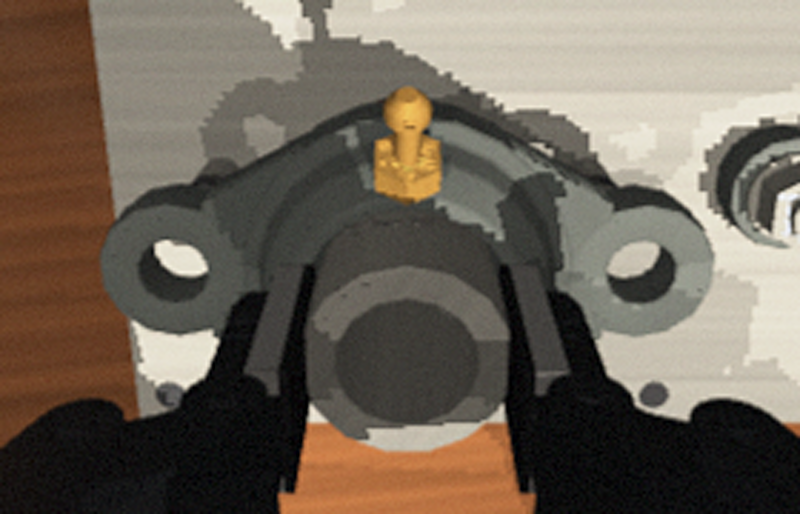

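Request:
drive_tool([
  [[-0.5,0.5,-8],0,1],
  [[-0.5,0.5,-14],0,1],
  [[-0.5,0.5,-18],0,1],
  [[-0.5,0.5,-21],0,1],
  [[-0.5,0.5,-23],0,1],
  [[-0.5,0.5,-23],0,1],
])

```text
t: 8.97
ee_pos: [0.5763, 0.0494, 0.0489]
eef_rot: [-0.0, 0.998, -0.062, 0.0]
ft_force: [1.4, 1.2, -8.7]
opening: 0.0345
```

Request:
drive_tool([
  [[0,0,-4],0,1],
  [[0,0,-8],0,1],
  [[0,0,-12],0,1],
  [[0,0,-15],0,1],
  [[0,0,-17],0,1],
  [[0,0,-17],0,1],
])

```text
t: 9.47
ee_pos: [0.5764, 0.0494, 0.0321]
eef_rot: [-0.0, 0.998, -0.062, 0.0]
ft_force: [3.3, 2.3, -10.1]
opening: 0.0351
```

Request:
drive_tool([
  [[0,0,-1],0,1],
  [[0,0,-2],0,1],
  [[0,0,-3],0,1],
  [[0,0,-3],0,1],
])

```text
t: 9.8
ee_pos: [0.5765, 0.0494, 0.0319]
eef_rot: [-0.0, 0.998, -0.062, 0.001]
ft_force: [-4.3, 1.6, 17.4]
opening: 0.0346
```

Request:
drive_tool([
  [[0,0,1.5],0,1],
  [[0,0,1.5],0,0.45],
  [[0,0,1.5],0,0.35],
  [[0,0,1.5],0,0.35],
  [[0,0,10],0,0.35],
  [[0,0,40],0,0.3],
  [[0,0,80],0,0],
  [[0,0,120],0,0],
])

```text
t: 10.47
ee_pos: [0.5752, 0.0488, 0.1506]
eef_rot: [0.0, 0.998, -0.062, -0.001]
ft_force: [1.0, 0.4, -0.1]
opening: 0.0814
```

Request:
drive_tool([
  [[-40,-30,20],0,0],
  [[-60,-60,30],0,0],
  [[-60,-60,30],0,0],
])

```text
t: 10.72
ee_pos: [0.5133, -0.0163, 0.1822]
eef_rot: [0.002, 0.998, -0.065, 0.001]
ft_force: [-0.7, 0.0, -2.0]
opening: 0.0855
```

Run:
```python
from h import *
im,m=grab('wrist','w_s3'); grab('scene','s4')
st=manip.state(); print(st['ft_force'],st['ee_pos'],2*np.degrees(np.arctan2(st['eef_rot'][2],st['eef_rot'][1]))+90)
a=np.radians(82.8);y=np.array([np.cos(a),np.sin(a),0]);x=np.array([np.sin(a),-np.cos(a),0]);c=np.array([.5763,.0482,0])
for n,q in dict(sL=c+.0495*y+[0,0,.054],sR=c-.0495*y+[0,0,.054],col=c+[0,0,.076],ntip=c+x*.045+[0,0,.064]).items():
    print(n,np.round(proj(m,q),1))
u,v=map(int,proj(m,c+[0,0,.05])); u0=max(0,u-140);v0=max(0,v-90);print(u0,v0)
s=load('s4')['im']; 
cv2.imwrite('pics/v11.png',np.vstack([cv2.resize(im[v0:v0+150,u0:u0+280],(700,375)),cv2.resize(s[160:260,200:380],(400,222))[:,:,:] if 0 else cv2.resize(s[165:265,210:490],(700,225))])[:,:,::-1])
```

```text
[0.00404048 0.12768051 0.45397428] [ 0.51536664 -0.0135156   0.18099592] 82.62072784924773
sL [198.1 129.8]
sR [297.6 129.4]
col [242.2 131.9]
ntip [241.1  80.3]
108 39
```

View pics/v11.png

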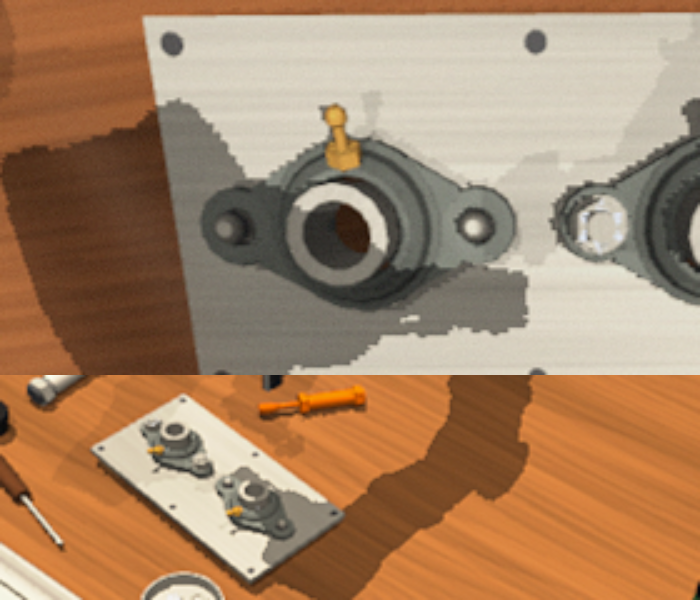

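```bash
cat > gun.py <<'E'
from h import *
def blob(f,u,v,w,hh,z=.019):
    m=load(f);u0,v0=int(u-w),max(0,int(v-hh));cr=m['im'][v0:int(v+hh),u0:int(u+w)];h=cv2.cvtColor(cr,cv2.COLOR_RGB2HSV)
    g=((h[...,1]<70)&(h[...,2]>60)).astype(np.uint8);g=cv2.morphologyEx(g,cv2.MORPH_CLOSE,np.ones((5,5)))
    n,l,s,ce=cv2.connectedComponentsWithStats(g);k=1+s[1:,4].argmax();ys,xs=np.where(l==k)
    W=np.array([onz(m,x+u0,y+v0,z)[:2] for x,y in zip(xs,ys)])
    r=cv2.minAreaRect((W*1e3).astype(np.float32)); bx=cv2.boxPoints(r)
    e=[np.linalg.norm(bx[i]-bx[(i+1)%4]) for i in range(2)]; i=int(np.argmax(e)); a=(bx[(i+1)%4]-bx[i])/max(e)
    if a[0]<0:a=-a
    pts=(W*1e3-np.mean(W*1e3,0)); t=pts@a; n_=np.array([-a[1],a[0]]); s_=pts@n_; c=np.mean(W*1e3,0)
    # centre line: mid of cross-section in slices
    sl=[]
    for q in np.arange(t.min()+4,t.max()-3,8):
        k=abs(t-q)<4
        sl.append((q-t.min(),(s_[k].min()+s_[k].max())/2,np.ptp(s_[k])))
    sl=np.array(sl); print(f,'len %.1f yaw %.2f'%(np.ptp(t),np.degrees(np.arctan2(a[1],a[0]))),'ends',(c+a*t.min()).round(1),(c+a*t.max()).round(1)); print(np.round(sl,1).tolist())
    return
blob('w_gun',307,128,40,85); blob('w_pl',(741-400)*1.6,112*1.6,50,80)
E
python3 gun.py
```

```text
w_gun len 199.3 yaw -0.13 ends [ 399.9 -328.9] [ 599.2 -329.4]
[[4.0, 1.2, 19.4], [12.0, 1.2, 19.4], [20.0, 1.1, 19.3], [28.0, 1.1, 19.2], [36.0, 1.0, 16.1], [44.0, 0.9, 10.2], [52.0, 0.9, 10.1], [60.0, 0.8, 10.1], [68.0, 0.7, 10.0], [76.0, 0.7, 41.0], [84.0, -0.0, 42.3], [92.0, 0.6, 40.7], [100.0, 0.5, 29.3], [108.0, -0.2, 30.4], [116.0, 0.4, 28.9], [124.0, -0.4, 30.1], [132.0, -0.4, 29.9], [140.0, -0.5, 29.7], [148.0, 0.1, 30.8], [156.0, 0.0, 30.6], [164.0, -0.6, 29.1], [172.0, -0.7, 31.5], [180.0, -0.8, 41.7], [188.0, -0.2, 42.7], [196.0, -0.2, 42.5]]
w_pl len 198.9 yaw -0.81 ends [ 398.  -329.2] [ 596.9 -332. ]
[[4.0, -0.6, 22.5], [12.0, -0.1, 24.0], [20.0, 0.2, 23.5], [28.0, 0.0, 23.8], [36.0, 0.7, 17.8], [44.0, 2.1, 14.2], [52.0, 1.0, 12.6], [60.0, 0.6, 12.1], [68.0, 1.0, 12.2], [76.0, -1.0, 47.7], [84.0, -0.2, 48.9], [92.0, 1.2, 45.4], [100.0, 0.3, 38.0], [108.0, 0.9, 39.7], [116.0, 0.9, 39.0], [124.0, 0.4, 38.5], [132.0, 0.7, 38.5], [140.0, 0.6, 38.6], [148.0, 1.0, 39.1], [156.0, 0.5, 38.6], [164.0, 0.8, 39.4], [172.0, 0.6, 38.4], [180.0, -0.2, 48.8], [188.0, -0.4, 49.0]]
```

Request:
drive_tool([
  [[47,-318,-40],6.4,0],
  [[47,-318,-40],6.4,0],
  [[47,-318,-40],6.4,0],
  [[47,-318,-40],6.4,0],
  [[47,-318,-40],6.4,0],
  [[47,-318,-40],6.4,0],
  [[47,-318,-40],6.4,0],
  [[47,-318,-40],6.4,0],
])

```text
t: 11.48
ee_pos: [0.5635, -0.3321, 0.1381]
eef_rot: [0.0, 1.0, -0.007, -0.0]
ft_force: [0.5, -0.9, 0.7]
opening: 0.0854
```

Request:
drive_tool([
  [[0,0,-15],0,0],
  [[0,0,-30],0,0],
  [[0,0,-30],0,0],
  [[0,0,-30],0,0],
])

```text
t: 11.82
ee_pos: [0.5633, -0.3276, 0.1082]
eef_rot: [-0.001, 1.0, -0.006, -0.001]
ft_force: [0.3, 0.2, -0.1]
opening: 0.0855
```

Run:
```python
from h import *
im,m=grab('wrist','w_g2'); st=manip.state(); print(st['ft_force'],st['ee_pos'],2*np.degrees(np.arctan2(st['eef_rot'][2],st['eef_rot'][1]))+90)
for x in (.07,0,-.12): print(proj(m,[.525+x,-.3295,.019]))
```

```text
[-0.32445799  0.33424095 -0.44227861] [ 0.56389383 -0.32784417  0.10930074] 89.3368431043431
(np.float64(322.600904750588), np.float64(159.00983279233856))
(np.float64(323.4172094860743), np.float64(230.33736403216025))
(np.float64(324.54836112027317), np.float64(329.1757634899694))
```

Run:
```python
from h import *
m=load('w_g2');im=m['im'];h=cv2.cvtColor(im,cv2.COLOR_RGB2HSV);g=((h[...,1]<70)&(h[...,2]>60))
for r in range(125,290,6):
    xs=np.where(g[r,250:400])[0]+250
    if len(xs)>5: print(r,xs.min(),xs.max(),len(xs),onz(m,(xs.min()+xs.max()+1)/2,r,.019)[:2].round(4),end=' | ')
```

```text
161 301 344 11 [ 0.5932 -0.3298] | 167 300 347 48 [ 0.5877 -0.3307] | 173 300 347 48 [ 0.5822 -0.3306] | 179 304 343 40 [ 0.5765 -0.3306] | 185 307 340 27 [ 0.5708 -0.3305] | 191 307 340 34 [ 0.565  -0.3305] | 197 307 339 33 [ 0.5592 -0.3299] | 203 307 339 33 [ 0.5532 -0.3299] | 209 307 339 33 [ 0.5472 -0.3298] | 215 307 339 33 [ 0.5411 -0.3297] | 221 307 339 33 [ 0.5348 -0.3297] | 227 307 339 33 [ 0.5285 -0.3296] | 233 307 339 33 [ 0.5221 -0.3296] | 239 308 338 31 [ 0.5157 -0.3295] | 245 308 338 31 [ 0.5091 -0.3294] | 251 308 338 31 [ 0.5024 -0.3293] | 257 308 338 31 [ 0.4956 -0.3293] | 263 303 344 41 [ 0.4887 -0.3297] | 269 303 344 41 [ 0.4817 -0.3296] | 275 304 342 39 [ 0.4746 -0.3291] | 281 310 337 28 [ 0.4674 -0.3295] | 287 318 328 11 [ 0.46   -0.3289] |
```

Request:
drive_tool([
  [[-1,-2,-40],0,0],
  [[-1,-2,-75],0,0],
  [[-1,-2,-100],0,0],
  [[-1,-2,-112],0,0],
  [[-1,-2,-115],0,0],
])

```text
t: 12.28
ee_pos: [0.5618, -0.3298, -0.007]
eef_rot: [-0.001, 1.0, -0.006, -0.001]
ft_force: [-0.1, 0.4, 0.0]
opening: 0.0854
```

Request:
drive_tool([
  [[0,0,-4],0,0],
  [[0,0,-8],0,0],
  [[0,0,-8],0,0],
])

```text
t: 12.53
ee_pos: [0.563, -0.3311, -0.0126]
eef_rot: [0.0, 1.0, -0.006, 0.001]
ft_force: [-0.4, -0.0, -0.5]
opening: 0.0852
```

Request:
drive_tool([
  [[0,0,-4],0,0],
  [[0,0,-4],0,0.4],
  [[0,0,-4],0,0.6],
  [[0,0,-4],0,1],
  [[0,0,-4],0,1],
  [[0,0,-4],0,1],
  [[0,0,-4],0,1],
], squeeze=20)

```text
t: 13.12
ee_pos: [0.5623, -0.3308, -0.0172]
eef_rot: [-0.0, 1.0, -0.007, 0.0]
ft_force: [-0.8, 0.6, 3.7]
opening: 0.0309
```

Request:
drive_tool([
  [[0,0,3],0,1],
  [[0,0,6],0,1],
  [[-1,0,10],0,1],
  [[-2,0,14],0,1],
  [[-2,0,14],0,1],
])

```text
t: 13.53
ee_pos: [0.5601, -0.3313, -0.0028]
eef_rot: [0.0, 1.0, -0.007, 0.0]
ft_force: [-0.7, 0.5, -4.8]
opening: 0.0315
```

Request:
drive_tool([
  [[-3,0,10],0,1],
  [[-6,0,20],0,1],
  [[-9,0,30],0,1],
  [[-9,0,30],0,1],
])

```text
t: 13.87
ee_pos: [0.5516, -0.332, 0.0293]
eef_rot: [0.001, 1.0, -0.007, 0.001]
ft_force: [0.3, -0.5, -3.8]
opening: 0.0314
```

```bash
cat > pitch.py <<'E'
import sys
from h import *
f=sys.argv[1]
grab('wrist',f); grab('scene','s_'+f); st=manip.state(); print(st['ft_force'].round(2),st['ft_torque'].round(3),st['ee_pos'].round(4),round(st['opening'],4))
m=load(f);im=m['im'];h=cv2.cvtColor(im,cv2.COLOR_RGB2HSV);g=((h[...,1]<70)&(h[...,2]>60))
o=[]
for r in range(60,300,5):
    xs=np.where(g[r,250:400])[0]+250
    if len(xs)>5: o.append((r,int(xs.min()),int(xs.max())))
print(o)
E
python3 pitch.py w_g3
```

```text
[ 0.63  0.17 -3.27] [-0.049 -0.15   0.006] [ 0.5516 -0.3314  0.0276] 0.0308
[(195, 300, 345), (210, 284, 360), (215, 279, 365), (220, 274, 369), (225, 275, 369), (230, 276, 368), (235, 276, 367), (240, 278, 367), (245, 279, 364), (250, 279, 365), (255, 277, 367), (260, 276, 368), (265, 274, 370), (270, 273, 371), (275, 271, 373), (280, 272, 373), (285, 278, 366), (290, 294, 349), (295, 295, 349)]
```

```bash
cat > sc.py <<'E'
import sys
from h import *
# usage: sc.py frame yaw_deg
m=load('s_'+sys.argv[1]); yaw=np.radians(float(sys.argv[2])); st=manip.state(); g=np.array(st['ee_pos'])+[0,0,.036]
L0=-.158
def ax(th,x): return g+x*np.array([np.cos(th)*np.cos(yaw),np.cos(th)*np.sin(yaw),np.sin(th)])
for d in (0,10,20,30,40): print(d,'mouth',np.round(proj(m,ax(np.radians(d),L0)),1),'rear',np.round(proj(m,ax(np.radians(d),.032)),1), 'mouth z %.3f'%ax(np.radians(d),L0)[2])
u,v=map(int,proj(m,ax(np.radians(15),-.08))); r=45
cr=m['im'][v-r:v+r,u-r:u+r];h=cv2.cvtColor(cr,cv2.COLOR_RGB2HSV);k=((h[...,1]<60)&(h[...,2]>70)).astype(np.uint8)
n,l,s,ce=cv2.connectedComponentsWithStats(k)
for i in range(1,n):
    if s[i,4]>25:
        ys,xs=np.where(l==i); P=np.c_[xs+u-r,ys+v-r].astype(float);c=P.mean(0);_,_,V=np.linalg.svd(P-c,full_matrices=False);t=(P-c)@V[0]
        print('blob',s[i,4],'ends',np.round(c+V[0]*t.min(),1),np.round(c+V[0]*t.max(),1))
E
python3 sc.py w_g3 -0.7
```

```text
0 mouth [264.  132.8] rear [224.3 161.6] mouth z 0.064
10 mouth [264.2 138.8] rear [224.2 160.3] mouth z 0.036
20 mouth [263.4 145.2] rear [224.3 159. ] mouth z 0.010
30 mouth [261.7 151.8] rear [224.6 157.5] mouth z -0.015
40 mouth [259.2 158.4] rear [225.1 156.1] mouth z -0.038
blob 153 ends [263.8 144.6] [237.1 156. ]
blob 57 ends [292.6 151.7] [284.6 158.3]
blob 79 ends [223. 153.] [232.5 162.5]
blob 423 ends [292.3 182.4] [254.7 190.7]
```

Request:
drive_tool([
  [[-3,0,7],0,1],
  [[-7,0,15],0,1],
  [[-11,0,23],0,1],
  [[-12,0,25],0,1],
  [[-12,0,25],0,1],
])

```text
t: 14.38
ee_pos: [0.5391, -0.3315, 0.0525]
eef_rot: [0.0, 1.0, -0.007, 0.001]
ft_force: [0.9, 0.5, -4.9]
opening: 0.0312
```

Request:
drive_tool([
  [[0,0,0],0,1],
  [[0,0,0],0,1],
  [[0,0,0],0,1],
], squeeze=120)

```text
t: 14.63
ee_pos: [0.5391, -0.3307, 0.051]
eef_rot: [-0.0, 1.0, -0.006, -0.0]
ft_force: [-0.7, 0.0, -4.8]
opening: 0.0282
```

```bash
python3 - <<'E'
from h import *
grab('scene','s_w_g4'); st=manip.state(); print(st['ft_force'].round(2),st['ft_torque'].round(3),st['ee_pos'].round(4),round(st['opening'],4))
E
python3 sc.py w_g4 -0.7
```

```text
[ 0.57 -0.02 -3.81] [ 0.004 -0.202  0.053] [ 0.5391 -0.3307  0.051 ] 0.0285
0 mouth [266.1 126.2] rear [226.2 154.7] mouth z 0.087
10 mouth [266.2 132.3] rear [226.1 153.5] mouth z 0.060
20 mouth [265.4 138.8] rear [226.2 152.1] mouth z 0.033
30 mouth [263.7 145.5] rear [226.5 150.6] mouth z 0.008
40 mouth [261.2 152.2] rear [227.  149.1] mouth z -0.015
blob 153 ends [239.6 150. ] [264.2 144.7]
blob 72 ends [225. 146.] [234.7 155.3]
blob 70 ends [294.9 151.6] [284.6 157.6]
blob 230 ends [293.8 181. ] [263.8 183.5]
```

Request:
drive_tool([
  [[0,0,10],0,1],
  [[0,0,35],0,1],
  [[0,10,70],0,1],
  [[20,30,100],-2,1],
  [[45,60,120],-4,1],
  [[70,95,130],-6.5,1],
  [[95,130,130],-6.5,1],
  [[120,165,130],-6.5,1],
])

```text
t: 15.35
ee_pos: [0.6563, -0.1703, 0.1837]
eef_rot: [0.0, 0.998, -0.064, 0.001]
ft_force: [1.0, -0.4, -4.8]
opening: 0.0287
```

Request:
drive_tool([
  [[25,35,0],0,1],
  [[50,70,0],0,1],
  [[75,105,0],0,1],
  [[95,140,0],0,1],
  [[115,170,-10],0,1],
  [[122,185,-20],0,1],
  [[124,188,-30],0,1],
  [[124,188,-30],0,1],
])

```text
t: 16.02
ee_pos: [0.7775, 0.0189, 0.148]
eef_rot: [-0.0, 0.998, -0.061, -0.003]
ft_force: [-1.2, -0.8, -5.0]
opening: 0.0283
```

```bash
python3 - <<'E'
from h import *
grab('scene','s_w_g5'); grab('top','t5'); st=manip.state(); print(st['t'],st['ft_force'].round(2),st['ft_torque'].round(3),st['ee_pos'].round(4),round(st['opening'],4),2*np.degrees(np.arctan2(st['eef_rot'][2],st['eef_rot'][1])))
m=load('t5');g=np.array(st['ee_pos'])+[0,0,.036];x=np.array([.992,-.125,0])
q=g-x*.157*np.cos(.515)-[0,0,.157*np.sin(.515)]; print('pred mouth',q,'top px',proj(m,q),'scene',proj(load('s_w_g5'),q))
print('nipple tip top/scene',proj(m,[.621,.0426,.064]),proj(load('s_w_g5'),[.621,.0426,.064]))
a=load('s_w_g5')['im'];
u,v=map(int,proj(load('s_w_g5'),q)); b=load('t5')['im'];U,V=map(int,proj(m,q)); print(u,v,U,V)
cv2.imwrite('pics/v12.png',np.hstack([cv2.resize(a[v-40:v+40,u-40:u+40],(400,400),interpolation=cv2.INTER_CUBIC),cv2.resize(b[V-40:V+40,U-40:U+40],(400,400),interpolation=cv2.INTER_CUBIC)])[:,:,::-1])
E
python3 sc.py w_g5 -7.2
```

```text
16.1167 [ 0.34 -1.58 -3.15] [-0.084 -0.186 -0.017] [0.7783 0.0145 0.1509] 0.0284 -7.298608936466502
pred mouth [0.64271356 0.031537   0.10961151] top px (np.float64(317.09494130660823), np.float64(151.92551782303127)) scene (np.float64(292.13705191947764), np.float64(218.52626604118552))
nipple tip top/scene (np.float64(313.7862089855906), np.float64(161.61070668268587)) (np.float64(300.2269258944584), np.float64(225.27012876718345))
292 218 317 151
0 mouth [296.8 197.8] rear [243.2 234.8] mouth z 0.187
10 mouth [296.5 204.4] rear [243.1 233.5] mouth z 0.160
20 mouth [294.9 211.5] rear [243.3 232. ] mouth z 0.133
30 mouth [292.2 218.8] rear [243.8 230.3] mouth z 0.108
40 mouth [288.5 226.4] rear [244.6 228.6] mouth z 0.085
blob 2966 ends [271.2 180.7] [317.4 251.9]
blob 37 ends [258.9 216.1] [266.2 224.9]
blob 118 ends [244.6 225.6] [253.8 239.5]
blob 191 ends [297.  257.7] [268.  258.1]
blob 29 ends [229.2 257.3] [236.5 261.8]
```

Request:
drive_tool([
  [[-4,4,-13],0,1],
  [[-7,7,-26],0,1],
  [[-10,8,-37],0,1],
  [[-10,8,-39],0,1],
  [[-10,8,-39],0,1],
])

```text
t: 16.53
ee_pos: [0.7685, 0.0218, 0.1129]
eef_rot: [0.001, 0.998, -0.064, -0.0]
ft_force: [-0.6, 0.0, -4.3]
opening: 0.0284
```

Run:
```python
from h import *
grab('scene','s_w_g6'); grab('top','t6'); grab('wrist','w_g6'); st=manip.state(); print(st['t'],st['ft_force'].round(2),st['ee_pos'].round(4),2*np.degrees(np.arctan2(st['eef_rot'][2],st['eef_rot'][1])))
g=np.array(st['ee_pos'])+[0,0,.036];x=np.array([.992,-.125,0])
out=[]
for n,f in (('scene','s_w_g6'),('top','t6'),('wrist','w_g6')):
    m=load(f); u,v=proj(m,[.63,.04,.08]); u0,v0=int(u)-25,int(v)-25
    if n=='wrist': print('wrist px',u,v); u0,v0=int(np.clip(u-60,0,519)),int(np.clip(v-60,0,279)); S=120
    else: S=50
    im=m['im'][v0:v0+S,u0:u0+S]; out.append(cv2.resize(im,(266,266) if n=='wrist' else (266,266),interpolation=cv2.INTER_CUBIC)); k=266/S
    P=lambda q: tuple(np.round((np.array(proj(m,q))-[u0,v0])*k+(266*len(out)-266)*np.array([1,0]),0))
    print(n,'tip',P([.621,.0426,.064]),'mouth',P(g-x*.157*np.cos(.515)-[0,0,.157*np.sin(.515)]),'cap front',P(g-x*.083*np.cos(.515)-[0,0,.083*np.sin(.515)]),k)
o=np.hstack(out); cv2.imwrite('pics/v12.png',o[:,:,::-1])
```

```text
16.6833 [-0.18 -0.56 -3.39] [0.7699 0.023  0.1141] -7.3258531871536725
scene tip (np.float64(150.0), np.float64(145.0)) mouth (np.float64(131.0), np.float64(148.0)) cap front (np.float64(39.0), np.float64(172.0)) 5.32
top tip (np.float64(398.0), np.float64(158.0)) mouth (np.float64(402.0), np.float64(132.0)) cap front (np.float64(414.0), np.float64(9.0)) 5.32
wrist px 321.35156443819204 360.2933034104637
wrist tip (np.float64(663.0), np.float64(165.0)) mouth (np.float64(664.0), np.float64(158.0)) cap front (np.float64(663.0), np.float64(96.0)) 2.216666666666667
```

View pics/v12.png

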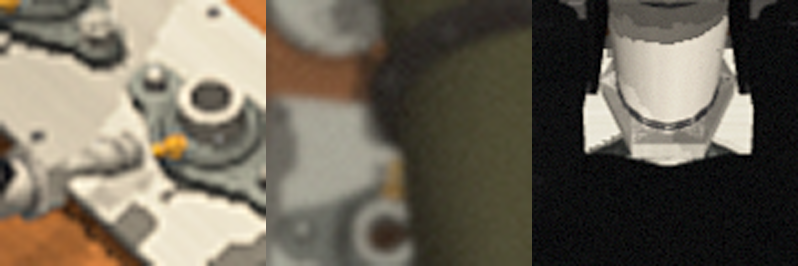

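Request:
drive_tool([
  [[-6,1,-4.5],0,1],
  [[-11,1.5,-8],0,1],
  [[-15,2,-10.5],0,1],
  [[-18,2.5,-12],0,1],
  [[-18,2.5,-12],0,1],
])

```text
t: 17.1
ee_pos: [0.7503, 0.027, 0.1004]
eef_rot: [-0.0, 0.998, -0.063, -0.0]
ft_force: [-0.5, 0.1, -4.8]
opening: 0.0284
```

Request:
drive_tool([
  [[-2,0.3,-1.2],0,1],
  [[-4,0.6,-2.4],0,1],
  [[-6,0.8,-3.5],0,1],
  [[-6,0.8,-3.5],0,1],
])

```text
t: 17.43
ee_pos: [0.7443, 0.0277, 0.0966]
eef_rot: [-0.0, 0.998, -0.063, -0.0]
ft_force: [0.1, 0.3, -4.8]
opening: 0.0284
```

Request:
drive_tool([
  [[-2,0.3,-1],0,1],
  [[-3.5,0.4,-2],0,1],
  [[-3.5,0.4,-2],0,1],
])

```text
t: 17.68
ee_pos: [0.7435, 0.0277, 0.0962]
eef_rot: [-0.0, 0.998, -0.063, 0.003]
ft_force: [4.9, 0.1, -0.8]
opening: 0.0285
```

Request:
drive_tool([
  [[-1.5,0.2,-0.8],0,1],
  [[-2.5,0.3,-1.4],0,1],
  [[-2.5,0.3,-1.4],0,1],
])

```text
t: 17.93
ee_pos: [0.7432, 0.0277, 0.0963]
eef_rot: [-0.0, 0.998, -0.064, 0.005]
ft_force: [8.5, -0.3, 2.1]
opening: 0.0286
```

```bash
python3 - <<'E'
from h import *
grab('scene','s_w_g7'); st=manip.state(); print(st['t'],st['ft_force'].round(2),st['ft_torque'].round(3),st['ee_pos'].round(4),round(st['opening'],4),2*np.degrees(np.arctan2(st['eef_rot'][2],st['eef_rot'][1])))
E
python3 sc.py w_g7 -7.2 | tail -9
python3 - <<'E'
from h import *
# brass masks near loose bearing, scene before/after
for f in ('s4','s_w_g6','s_w_g7'):
    m=load(f);u,v=map(int,proj(m,[.621,.0426,.064]));cr=m['im'][v-20:v+20,u-15:u+25];h=cv2.cvtColor(cr,cv2.COLOR_RGB2HSV);g=(h[...,0]>12)&(h[...,0]<30)&(h[...,1]>150);ys,xs=np.where(g);print(f,len(xs),xs.min()+u-15 if len(xs) else '',xs.max()+u-15 if len(xs) else '')
E
```

```text
17.9833 [ 9.35 -0.57  2.04] [-0.144 -1.948 -0.092] [0.7432 0.0277 0.0963] 0.0282 -7.293470071665055
0 mouth [308.6 205. ] rear [257.9 241. ] mouth z 0.132
10 mouth [308.1 211.2] rear [257.8 239.7] mouth z 0.105
20 mouth [306.5 218. ] rear [258.1 238.3] mouth z 0.078
30 mouth [303.8 225. ] rear [258.6 236.7] mouth z 0.053
40 mouth [300.1 232.3] rear [259.3 235.1] mouth z 0.031
blob 2860 ends [276.7 178.5] [322.  248.5]
blob 105 ends [258.8 230.4] [266.5 243.5]
blob 422 ends [265.9 262. ] [299.  261.6]
s4 61 285 324
s_w_g6 57 285 324
s_w_g7 36 285 324
```

Run:
```python
from h import *
for f in ('s4','s_w_g6','s_w_g7'):
    m=load(f);u,v=300,225;cr=m['im'][v-25:v+25,u-25:u+35];h=cv2.cvtColor(cr,cv2.COLOR_RGB2HSV);g=((h[...,0]>12)&(h[...,0]<30)&(h[...,1]>140)&(h[...,2]>90)).astype(np.uint8)
    n,l,s,c=cv2.connectedComponentsWithStats(g)
    print(f,[(s[i].tolist(),(c[i]+[u-25,v-25]).round(1).tolist()) for i in range(1,n) if s[i,4]>4])
m=load('s4'); x=np.array([.992,-.125,0])
for t in (0,.006,.015,.022): q=np.array([.5763,.0482,.053])+x*(.026+t*.866)+[0,0,t*.5]; print(t,np.round(proj(m,q),1))
```

```text
s4 [([42, 0, 18, 14, 136], [328.4, 204.5]), ([26, 24, 6, 4, 19], [303.5, 225.5]), ([0, 29, 24, 21, 265], [282.6, 242.1]), ([48, 41, 12, 9, 57], [330.4, 246.2])]
s_w_g6 [([42, 0, 18, 14, 137], [328.4, 204.5]), ([26, 23, 6, 5, 20], [303.6, 225.4]), ([0, 38, 23, 12, 194], [283.8, 244.6]), ([49, 41, 11, 9, 55], [330.5, 246.2])]
s_w_g7 [([42, 0, 18, 14, 136], [328.4, 204.5]), ([0, 38, 24, 12, 192], [283.8, 244.7]), ([50, 41, 10, 9, 53], [330.5, 246.2])]
0 [305. 224.]
0.006 [303.7 224.4]
0.015 [301.7 224.9]
0.022 [300.2 225.3]
```

Request:
drive_tool([
  [[-1.5,0.2,-0.9],0,1],
  [[-3,0.4,-1.7],0,1],
  [[-4.5,0.6,-2.6],0,1],
  [[-5,0.6,-3],0,1],
])

```text
t: 18.32
ee_pos: [0.7391, 0.0282, 0.0939]
eef_rot: [-0.0, 0.998, -0.064, 0.006]
ft_force: [10.6, -1.5, 3.7]
opening: 0.0285
```

Request:
drive_tool([
  [[-2,0.3,-1.2],0,1],
  [[-4,0.6,-2.4],0,1],
  [[-6,0.8,-3.5],0,1],
  [[-8,1,-4.6],0,1],
  [[-9.5,1.2,-5.5],0,1],
  [[-9.5,1.2,-5.5],0,1],
])

```text
t: 18.82
ee_pos: [0.7308, 0.0293, 0.0891]
eef_rot: [-0.0, 0.998, -0.064, 0.007]
ft_force: [12.2, -2.2, 5.5]
opening: 0.0283
```

```bash
python3 - <<'E'
from h import *
grab('scene','s_w_g8'); st=manip.state(); print(st['t'],st['ft_force'].round(2),st['ft_torque'].round(3),st['ee_pos'].round(4),round(st['opening'],4),st['eef_rot'].round(4))
for f in ('s4','s_w_g7','s_w_g8'):
    m=load(f)
    cr=cv2.cvtColor(m['im'],cv2.COLOR_RGB2GRAY)
    q=np.array([.5763,.0482,.076]); u,v=map(int,proj(m,q)); h=cv2.cvtColor(m['im'][v-12:v+12,u-12:u+12],cv2.COLOR_RGB2HSV)
    g=(h[...,2]>150).astype(np.uint8); M=cv2.moments(g,True); print(f,u,v,M['m00'],M['m10']/max(1,M['m00']),M['m01']/max(1,M['m00']))
E
python3 sc.py w_g8 -7.2
```

```text
18.8667 [13.1  -2.05  4.49] [-0.255 -2.629  0.007] [0.731  0.0293 0.0893] 0.0281 [-5.000e-04  9.979e-01 -6.380e-02  7.500e-03]
s4 311 214 300.0 11.133333333333333 7.843333333333334
s_w_g7 311 214 399.0 11.451127819548873 8.766917293233083
s_w_g8 311 214 397.0 11.531486146095718 8.821158690176322
0 mouth [311.7 204.3] rear [261.6 240. ] mouth z 0.125
10 mouth [311.2 210.5] rear [261.5 238.7] mouth z 0.098
20 mouth [309.5 217.2] rear [261.8 237.3] mouth z 0.071
30 mouth [306.8 224.2] rear [262.3 235.8] mouth z 0.046
40 mouth [303.1 231.4] rear [263.  234.2] mouth z 0.024
blob 2697 ends [280. 178.] [323.  248.3]
blob 30 ends [247.6 196.3] [251.8 202.4]
blob 112 ends [261.4 229.9] [270.8 241.9]
blob 385 ends [265.9 261.7] [298.9 260.9]
```

Request:
drive_tool([
  [[-1,0.1,-0.6],0,1],
  [[-1.7,0.2,-1],0,1],
  [[-1.7,0.2,-1],0,1],
  [[-1.7,0.2,-1],0,1],
  [[-1.7,0.2,-1],0,1],
  [[-1.7,0.2,-1],0,1],
])

```text
t: 19.37
ee_pos: [0.7297, 0.0294, 0.0885]
eef_rot: [-0.001, 0.998, -0.064, 0.008]
ft_force: [13.8, -0.9, 6.1]
opening: 0.0285
```

Run:
```python
from h import *
im,_=grab('wrist','w_g9'); st=manip.state(); print(st['t'],st['ft_force'].round(2),st['ee_pos'].round(4),round(st['opening'],4),st['dq'].round(3).tolist())
A=load('w_g6')['im']
# same gun region between fingers: shift by ECC/phase correlation, rear cap edge rows along centre columns
for n,I in (('before',A),('now',im)):
    g=cv2.cvtColor(I,cv2.COLOR_RGB2GRAY).astype(int)
    print(n,[(r,int(g[r,318:325].mean())) for r in range(160,360,8)])
f=lambda I:np.float32(cv2.cvtColor(I,cv2.COLOR_RGB2GRAY)[170:350,260:385])
print(cv2.phaseCorrelate(f(A),f(im)))
```

```text
19.4167 [13.2  -1.47  7.1 ] [0.7297 0.0294 0.0885] 0.0285 [-0.001, 0.002, 0.0, -0.001, -0.0, 0.001, 0.001]
before [(160, 147), (168, 135), (176, 138), (184, 145), (192, 86), (200, 54), (208, 55), (216, 55), (224, 54), (232, 54), (240, 38), (248, 41), (256, 87), (264, 95), (272, 94), (280, 61), (288, 86), (296, 112), (304, 215), (312, 216), (320, 217), (328, 218), (336, 116), (344, 196), (352, 220)]
now [(160, 132), (168, 88), (176, 62), (184, 87), (192, 62), (200, 58), (208, 58), (216, 60), (224, 59), (232, 60), (240, 55), (248, 46), (256, 103), (264, 102), (272, 103), (280, 47), (288, 93), (296, 120), (304, 227), (312, 228), (320, 228), (328, 228), (336, 115), (344, 147), (352, 220)]
((0.49471186397062894, 0.6910763656850065), 0.5419773029751248)
```

```bash
python3 -c "
from workcell import manip
print(manip.finish_job()); s=manip.state(); print(s['t'],s['ft_force'],s['ee_pos'],s['opening'])"
```

```text
the job is handed in; nothing more can be done
None
the job is handed in; nothing more can be done
```

I seated the bearing over both studs and pressed the grease gun onto its nipple. I handed the job in at about 19.4 s, still holding the gun with the spring pushed in. No verdict is reported, so the final state below rests on my own readings.

**Bearing**
- The first grasp closed in the air above the collar, because the real fingertips sit about 25–30 mm behind the reported tool point. The second was too shallow, so I regripped a few millimetres lower.
- I lowered the bearing until the plate pushed back with 17 N, then let go. A wrist picture showed both studs through the holes and the collar within about 1 px of the predicted spot.

**Gun**
- I gripped the barrel near the rear with 20 N and lifted it with the coupler resting on the bench until the gun had swung nose-down by about 29°. I then locked it with 120 N.
- Contact on the nipple came within about 1.5 mm of where I had worked out the seat to be. I then pushed about 15.5 mm further along the axis.

**Last checks**
- **Push:** about 17 N along the axis. Spring rate and travel both put the pump at roughly 15–17 of 20 mm.
- **Stillness:** the joints had stopped, and the gun had moved less than 1 px in the fingers since before contact.
- **Bystanders:** none showed a collision force, though I took no final picture of all of them.

**Not confirmed**
- **Snap:** I did not see it directly. I infer it from three things: the nipple disappearing from the scene view, the contact position, and the push passing 7 N before the spring gave way.
- **Force direction:** at first contact the force leaned about 6° more upright than the nipple's axis. I put this down to friction.

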